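# Close up the portable test set

## Robot

A 6-joint arm with a two-finger parallel gripper is mounted at the origin on the work surface. World frame = base frame: x ahead of the robot, y to its left, z up, the work surface at z = 0. Lengths are in mm, angles in rad, forces in N, time in s.
With the tool pointing down it reaches from about 375 to 750 mm from the base axis. Payload 9 kg.
Tool frame: the origin (TCP) lies at the very end of the fingers, on their centre line; the grasp point (between the pads) lies 19 mm behind it (manip.grip_point_offset is the distance from the TCP to the grasp point, in mm); z points along the fingers, y is the direction in which the jaws open and shut (so a half turn about z gives the same grasp; the last joint's range is limited). The gripper opens to 85 mm and grips with 20 to 120 N. Pads are 22 mm wide; open, the fingers measure 114 mm over their backs; the gripper's body (76 mm by 85 mm) begins 54 mm behind the grasp point. The pads swing forward as they close: fully open they stand 13 mm farther back than shut.
Start: joints at [-0.218, 0.104, 0.097, 1.564, 0, 1.353], TCP at [600.031, 0.003, 231.331] pointing down, gripper open.
Joint ranges: [-2.99, 2.99], [-0.84, 1.86], [-1.1, 1.16], [-1.84, 2.11], [-1.51, 1.56], [-3.14, 3.14]. Speed limits (rad/s): [2.22, 2.22, 2.57, 3.14, 3.14, 3.14].

## Interface

Orientations are given as a unit quaternion [x, y, z, w].
In Python, from workcell import sensors, eyes, manip gives the robot as it stands.
- The arm moves only by the tool send_rows, never from a script. Its argument "commands" is a list of rows, each a list of 7 numbers: the shift along the world's x, y, z in units of 200 mm (1.0 is 200 mm), then the turn, a rotation vector about the world's x, y, z in units of 90 degrees (1.0 is 90 degrees), then the gripper command: -1 is shut, 1 is fully open, values between are in proportion. In form: [[dx, dy, dz, ax, ay, az, jaw], ...]. A call has exactly 8 rows; each row shifts and turns the commanded pose from where the row before left it; what a row does not reach is not made up. A row lasts 1/12 s, in which the tool goes at most 41.7 mm and 7.16 degrees, less where a joint would pass 70% of its speed; a pose out of reach is approached as far as the arm can. A call with a number of a shift or a turn outside -1 to 1 is refused whole. A call with a gripper value outside its range is refused whole. The fingers move at their own pace and stop on an object; "squeeze" is the grip in N (left out, the last holds). Time passes only in rows, so rows that do not move let the fingers close, or fill a call up. It gives the time, the measured TCP pose, the force and the opening at its end, in the units of the state.
- sensors.get_obs(): the state, without advancing time (a new reading comes with each control period).
- eyes.get_image(name): name is "scene" or "side" or "wrist"; returns a dict with "image" (420x560x3 uint8, blue, green, red), "fov_y" (degrees; the focal length in pixels is half the picture's height over the tangent of half this angle, whatever the lens; pixels are square), "cx", "cy" (the principal point, pixels), "position" and "attitude" of the camera in the world; the wrist camera has in their place "tool_from_camera" (4x4, takes a point from camera to tool coordinates, whose origin is the TCP and whose axes are the flange's). Camera axes: x right, y up, looking along -z (the intrinsics and any distortion apply to the point x, -y, -z); pixel columns grow to the right and rows downward; lengths in mm; the calibration is good to about 2 mm. A picture is of the moment at which its call begins: read the wrist's pose just before it. There is no depth.
- manip.sign_off(): hands the job in, once; it reports no verdict.
The state is a dict: "clock": time; "joint_positions": joint angles; "qd": joint speeds; "effort": joint torques, N m; "eef_pos": TCP position; "eef_rot": TCP orientation; "ft_force": force on the tool from outside, world axes, zero at the start; "wrist_torque": the same for the moment, N m; "finger_gap": finger opening in mm.
Only numpy, scipy, OpenCV 4.12 (cv2) and the standard library are available. Lean on these libraries where they do the work, as an engineer would, in place of code of your own. Each camera call takes 0.05 s, during which the arm holds its last target. There are 200 camera calls.

## Task

Close up the portable test set: first push its raised display down flat onto the control panel, then swing the open lid over and press it fully shut. Only push and press, gently: nothing is pinched or picked up, the display is not pressed hard and the lid is not slammed. Leave the other things on the bench where they are.

Things in the scene. Friction and masses are not known exactly. Their poses are not given: they have to be found in the camera images.
- case: Base of a portable test set: blue-grey hard case fixed on the bench, 240 (x) x 290 (y) x 95 mm high at its rim. Origin: centre of its underside. z up; +x points from the operator's edge (carrying handle, latches hanging open; not part of the job) to the lid's hinge edge. Inside, the control panel lies at height 72 mm, with knobs and sockets up to 19 mm tall.
- lid (a joint): rad: 0 shut on the rim (stop), 1.57 upright, 2.05 leaning right back; starts 1.65 to 1.9. Shallow tray: 240 mm hinge to free edge, 290 wide, 45 deep. Stiff friction hinge: stays wherever left, does not fall shut; turning takes 5 to 10 N near the free edge. Shut it by pushing its smooth outer face, from behind, over towards the operator's edge, then down.
- lid_hinge (a point): Middle of the lid's hinge axis: 120 mm along the case's own +x, height 95 mm; the axis runs along the case's own y. Axes as the case.
- lid_edge (a point): Moves with the lid: middle of its free edge on the outer face, 240 mm from the hinge axis and 45 mm off to the outside. Its z is the outward normal of the outer face, its -x points from hinge to free edge. Shut, it lies over the operator's edge of the case at height 140 mm.
- display (a joint): rad: 0 folded flat on the panel (rigid stop), 1.5 upright; starts 1.1 to 1.45. Black-framed screen, 135 mm hinge to free edge, 190 wide, 18 thick, hinged at its edge nearer the operator. Push its free edge towards the lid's hinge and down; flat, its top is at height 92 mm. Friction hinge: stays where left, takes 2 to 6 N near the free edge. Come down slowly: over 100 N is too hard.
- display_hinge (a point): Middle of the display's hinge axis: in the case's own frame 40 mm towards the operator's edge (-x), 32 mm to -y, height 83 mm; the axis runs along the case's own y. Axes as the case.
- display_edge (a point): Moves with the display: middle of its free edge on the screen face, 135 mm from the hinge axis and 9 mm off to the screen's side. Its z is the outward normal of the screen, its +x points from hinge to free edge.
- multimeter: Bystander, loose: orange handheld multimeter lying on its back, 165 x 78 x 43 mm; origin at the centre of its underside.
- solder_spool: Bystander, loose: metal spool of solder standing on end, 54 mm across, 45 mm tall; origin at the centre of its underside.
- flux_jar: Bystander, loose: small amber jar with a black cap, 48 mm across, 50 mm tall; origin at the centre of its underside.
- screwdriver: Bystander, loose: screwdriver with a red handle lying on the bench behind the lid, 200 mm long along its own x (blade to +x), 26 mm thick at the handle; origin under its middle, on the bench.

How it is judged:
By the outcome, as a careful person would: the job done as asked, in the order asked, and still so for the second after the job is handed in, with the robot touching nothing.
It also fails if it takes over 58 s, if anything falls off the work surface, if the arm or the gripper's body presses on something with over 40 N, if the wrist force passes 120 N, or if a joint passes its speed limit or range.

## Working session

There is one attempt and no reset: what is moved stays moved. The work goes in short steps, Python scripts to look and compute and a tool call to move; the robot and the scene stay as the last step left them, time stands still between calls to the robot, and variables do not carry over. Pictures are saved under pics/ and viewed, about 8 in all and at most 12, crops included, and the job is handed in when it is done.

Besides the shell and the picture viewer there is one more tool, called after "Request:" by a JSON object that holds its "name" and its "arguments", one argument or row to a line. send_rows: Moves the arm, as the interface text tells. Shifts and turns lie within -1 to 1; 1 stands for 200 mm of shift or 90 degrees of turn. Its arguments: {"type":"object","properties":{"commands":{"type":"array","items":{"type":"array","items":{"type":"number"}}},"squeeze":{"type":"number"}},"required":["commands"]}

```bash
ls; mkdir -p pics; python3 - <<'E'
from workcell import sensors, eyes, manip
import cv2,json
print(sensors.get_obs())
for n in("scene","side"):
    d=eyes.get_image(n); cv2.imwrite(f"pics/{n}0.png",d.pop("image")); print(n,d)
E
```

```text
pics
{'clock': 0.0, 'joint_positions': array([-2.17693282e-01,  1.04684420e-01,  9.64559727e-02,  1.56389553e+00,
        3.37179015e-06,  1.35310216e+00]), 'qd': array([-0.00099032,  0.00027923,  0.00108605,  0.00073051, -0.00016211,
       -0.0020725 ]), 'effort': array([ 7.03431251e-04, -5.56934094e+01,  5.03644359e+01,  1.70058967e-02,
       -2.22691165e-04, -8.28643181e-07]), 'eef_pos': array([5.99665242e+02, 8.86611315e-02, 2.30523719e+02]), 'eef_rot': array([ 7.07106312e-01,  7.07106939e-01, -3.55515276e-04, -5.60601240e-04]), 'ft_force': array([-0.53135055, -0.17292324,  0.19781781]), 'wrist_torque': array([ 0.00132884, -0.00552394,  0.00326737]), 'finger_gap': 85.48159326971366}
scene {'fov_y': 57.1270152937791, 'cx': 273.9265437788219, 'cy': 203.8690319472323, 'position': array([1040.13739301, -134.48445674,  761.07252102]), 'attitude': array([0.23104069, 0.20950842, 0.61679603, 0.72269571])}
side {'fov_y': 52.64294576545793, 'cx': 277.24227964249235, 'cy': 207.95695284674318, 'position': array([1042.19195575,  339.0714806 ,  797.11953554]), 'attitude': array([0.14597183, 0.32228623, 0.86018542, 0.36729397])}
```

View pics/scene0.png

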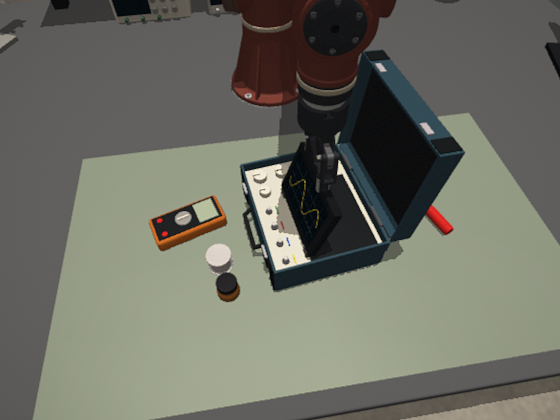

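View pics/side0.png

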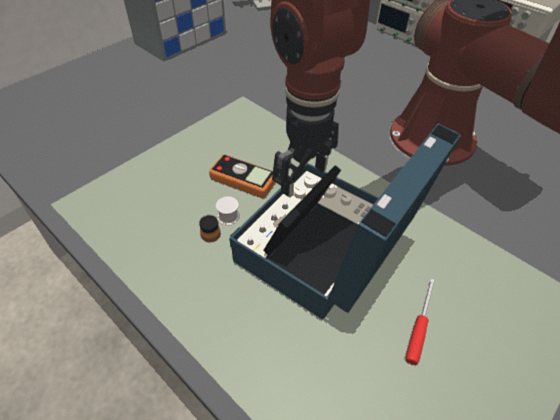

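The scene view shows the case with its hinge edge toward world +y (about px 385,235), the lid leaning back on the right, and the display upright at about (310,200). The screwdriver lies behind the lid. I'll enlarge both views to read the corners.

```bash
python3 - <<'E'
import cv2
a=cv2.imread("pics/scene0.png")[40:300,225:475]; a=cv2.resize(a,None,fx=2.3,fy=2.3,interpolation=cv2.INTER_CUBIC)
a=cv2.convertScaleAbs(a,alpha=1.8,beta=15);cv2.imwrite("pics/sc.png",a)
a=cv2.imread("pics/side0.png")[110:330,215:475]; a=cv2.resize(a,None,fx=2.7,fy=2.7,interpolation=cv2.INTER_CUBIC)
a=cv2.convertScaleAbs(a,alpha=1.8,beta=15);cv2.imwrite("pics/si.png",a)
E
```

```text
(no output)
```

View pics/sc.png

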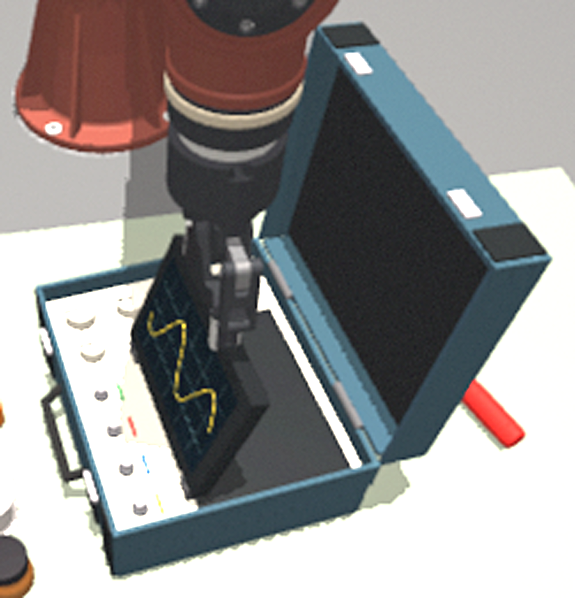

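View pics/si.png

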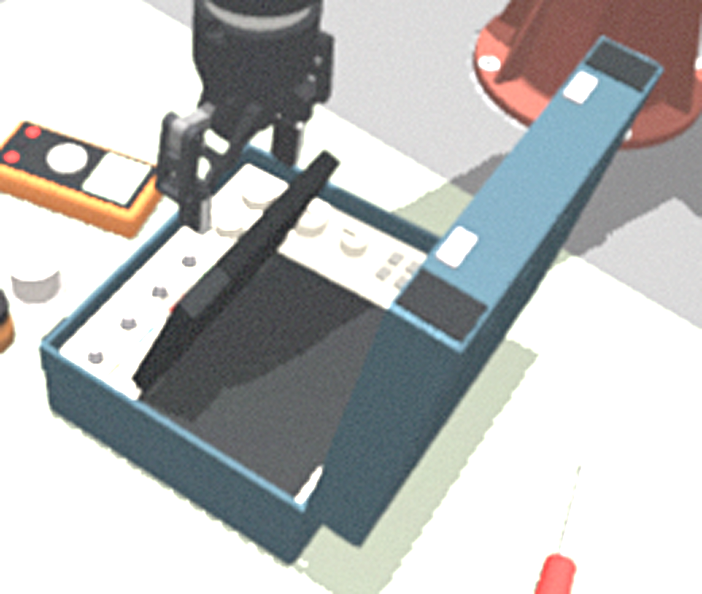

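```bash
cat > geo.py <<'E'
import numpy as np
from scipy.spatial.transform import Rotation as R
CAM={"scene":(57.1270152937791,273.9265,203.869,[1040.13739301,-134.48445674,761.07252102],[0.23104069,0.20950842,0.61679603,0.72269571]),
"side":(52.64294576545793,277.2423,207.957,[1042.19195575,339.0714806,797.11953554],[0.14597183,0.32228623,0.86018542,0.36729397])}
def proj(n,P):
    fv,cx,cy,p,q=CAM[n]; f=210/np.tan(np.radians(fv/2))
    c=R.from_quat(q).inv().apply(np.asarray(P,float)-p)
    return np.stack([cx+f*c[...,0]/-c[...,2],cy-f*c[...,1]/-c[...,2]],-1)
def ray(n,uv,z):
    fv,cx,cy,p,q=CAM[n]; f=210/np.tan(np.radians(fv/2))
    d=R.from_quat(q).apply([(uv[0]-cx)/f,-(uv[1]-cy)/f,-1]); return p+d*(z-p[2])/d[2]
def world(pose,P):
    x,y,th=pose[:3]; return R.from_euler('z',th).apply(P)+[x,y,0]
def lid(q,r,o,y): return np.array([120-r*np.cos(q)+o*np.sin(q),y,95+r*np.sin(q)+o*np.cos(q)])
def disp(d,r,o,y): return np.array([-40+r*np.cos(d)-o*np.sin(d),-32+y,83+r*np.sin(d)+o*np.cos(d)])
E
python3 - <<'E'
from geo import *
from scipy.optimize import least_squares
S=lambda u,v:(225+u/2.3,40+v/2.3); T=lambda u,v:(215+u/2.7,110+v/2.7)
c=lambda *a:(lambda q,d:np.array(a)); L=lambda *a:(lambda q,d:lid(q,*a)); D=lambda *a:(lambda q,d:disp(d,*a))
ob=[("scene",S(110,537),c(-120,-145,95)),("scene",S(40,290),c(-120,145,95)),("scene",S(380,462),c(120,-145,95)),
("scene",S(549,260),L(240,45,-145)),("scene",S(372,28),L(240,45,145)),("scene",S(492,263),L(240,0,-145)),("scene",S(320,28),L(240,0,145)),
("scene",S(245,375),D(135,9,-95)),("scene",S(178,237),D(135,9,95)),
("side",T(45,345),c(-120,-145,95)),("side",T(303,505),c(120,-145,95)),("side",T(250,150),c(-120,145,95)),("side",T(293,562),c(120,-145,0)),
("side",T(463,346),L(240,45,-145)),("side",T(661,70),L(240,45,145)),("side",T(393,300),L(240,0,-145)),("side",T(600,38),L(240,0,145)),("side",T(325,153),D(135,9,95))]
f=lambda p:np.concatenate([proj(n,world(p,m(p[3],p[4])))-uv for n,uv,m in ob])
r=least_squares(f,[600,0,1.4,1.75,1.2],loss="soft_l1")
print(r.x,np.degrees(r.x[2])); print(r.fun.reshape(-1,2).round(1))
p=r.x; np.save("fit.npy",p)
for nm,P in [("disp edge",disp(p[4],135,9,0)),("edge back",disp(p[4],135,-9,0)),("lid edge",lid(p[3],240,45,0)),("lid edge ends",lid(p[3],240,45,-145)),("",lid(p[3],240,45,145)),("hinge",np.array([120,0,95])),("opmid",np.array([-120,0,95]))]: print(nm,P.round(),world(p,P).round())
print("caseaxis x",R.from_euler('z',p[2]).apply([1,0,0]))
E
```

```text
[553.68796124   5.50221349   1.68805165   1.66383884   1.23882485] 96.71823498028584
[[ 0.8 -1.9]
 [-1.8 -3.3]
 [-0.2  0.6]
 [ 1.5 -1.3]
 [-3.3 -3.7]
 [ 0.7  1.5]
 [-1.6 -1.8]
 [ 2.8 11.6]
 [-1.8 -3.3]
 [-2.2 -1.4]
 [ 0.1  1.6]
 [-0.  -4. ]
 [-1.   4. ]
 [-0.7  1.5]
 [ 2.3 -1.5]
 [-2.6  1.4]
 [ 1.3 -1.3]
 [ 0.8 -3.3]]
disp edge [ -5. -32. 214.] [586.   5. 214.]
edge back [ 13. -32. 208.] [584.  22. 208.]
lid edge [187.   0. 330.] [532. 191. 330.]
lid edge ends [ 187. -145.  330.] [676. 208. 330.]
 [187. 145. 330.] [388. 174. 330.]
hinge [120   0  95] [540. 125.  95.]
opmid [-120    0   95] [ 568. -114.   95.]
caseaxis x [-0.11698682  0.99313347  0.        ]
```

```bash
python3 - <<'E'
from geo import *
p=np.load("fit.npy")
print("display tip path")
for d,r in zip(np.radians([80,71,60,50,40,30,20,10,0]),[108,108,108,106,104,102,100,98,96]):
    P=disp(d,r,9,0)+[-11,0,0]; print(round(np.degrees(d)),P.round(),world(p,P).round(1))
print("lid tip path")
for q,r in [(100,205),(95,205),(90,205),(80,205),(70,205),(60,205),(50,205),(40,205),(30,205),(20,205),(10,205),(5,205),(0,205)]:
    P=lid(np.radians(q),r,45,0)+[11,0,0]; print(q,P.round(),world(p,P).round(1))
E
```

```text
display tip path
80 [-41. -32. 191.] [590.3 -31.6 190.9]
71 [-24. -32. 188.] [588.3 -14.9 188. ]
60 [ -5. -32. 181.] [586.    4.5 181. ]
50 [ 10. -32. 170.] [584.3  19.4 170. ]
40 [ 23. -32. 157.] [582.8  32.  156.7]
30 [ 33. -32. 142.] [581.6  41.9 141.8]
20 [ 40. -32. 126.] [580.8  48.9 125.7]
10 [ 44. -32. 109.] [580.3  52.9 108.9]
0 [ 45. -32.  92.] [580.2  53.9  92. ]
lid tip path
100 [211.   0. 289.] [529.  215.  289.1]
95 [194.   0. 295.] [531.  197.9 295.3]
90 [176.   0. 300.] [533.1 180.3 300. ]
80 [140.   0. 305.] [537.3 144.3 304.7]
70 [103.   0. 303.] [541.6 108.  303. ]
60 [ 67.   0. 295.] [545.8  72.5 295. ]
50 [ 34.   0. 281.] [549.7  39.  281. ]
40 [  3.   0. 261.] [553.4   8.4 261.2]
30 [-24.   0. 236.] [556.5 -18.4 236.5]
20 [-46.   0. 207.] [559.1 -40.4 207.4]
10 [-63.   0. 175.] [561.1 -57.1 174.9]
5 [-69.   0. 158.] [561.8 -63.3 157.7]
0 [-74.   0. 140.] [562.3 -68.  140. ]
```

Request:
{"name": "send_rows", "arguments": {
  "commands": [
    [0,-0.06,0,0,0,0.04,-1],
    [-0.02,-0.1,0,0,0,0.035,-1],
    [-0.015,-0.09,0,0,0,0,-1],
    [0,0,0,0,0,0,-1],
    [0,0,0,0,0,0,-1],
    [0,0,-0.08,0,0,0,-1],
    [0,0,-0.08,0,0,0,-1],
    [0,0,-0.06,0,0,0,-1]
  ]
}}

```text
clock: 0.77
eef_pos: [592.8, -49.1, 186.0]
eef_rot: [0.664, 0.748, -0.0, -0.0]
ft_force: [-0.1, -0.0, -0.1]
finger_gap: 0.2
```

Request:
{"name": "send_rows", "arguments": {
  "commands": [
    [-0.01,0.06,0,0,0,0,-1],
    [-0.01,0.06,0,0,0,0,-1],
    [-0.005,0.05,0,0,0,0,-1],
    [-0.005,0.04,-0.01,0,0,0,-1],
    [0,0.04,-0.01,0,0,0,-1],
    [0,0.03,-0.015,0,0,0,-1],
    [-0.005,0.03,-0.02,0,0,0,-1],
    [-0.005,0.03,-0.025,0,0,0,-1]
  ]
}}

```text
clock: 1.43
eef_pos: [585.6, 18.6, 171.7]
eef_rot: [0.664, 0.748, 0.001, 0.001]
ft_force: [0.9, -0.5, 2.5]
finger_gap: 0.0
```

Request:
{"name": "send_rows", "arguments": {
  "commands": [
    [0,0.03,-0.03,0,0,0,-1],
    [-0.005,0.03,-0.035,0,0,0,-1],
    [0,0.025,-0.035,0,0,0,-1],
    [-0.005,0.025,-0.04,0,0,0,-1],
    [0,0.02,-0.04,0,0,0,-1],
    [0,0.015,-0.04,0,0,0,-1],
    [0,0.01,-0.035,0,0,0,-1],
    [0,0.01,-0.03,0,0,0,-1]
  ]
}}

```text
clock: 2.1
eef_pos: [582.6, 51.3, 113.1]
eef_rot: [0.664, 0.748, -0.0, -0.0]
ft_force: [0.2, 0.4, 1.8]
finger_gap: -0.1
```

```bash
python3 - <<'E'
from workcell import eyes
import cv2
a=eyes.get_image("side")["image"][90:330,215:475]; cv2.imwrite("pics/si1.png",cv2.convertScaleAbs(cv2.resize(a,None,fx=2.4,fy=2.4),alpha=1.8,beta=15))
E
```

```text
(no output)
```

View pics/si1.png

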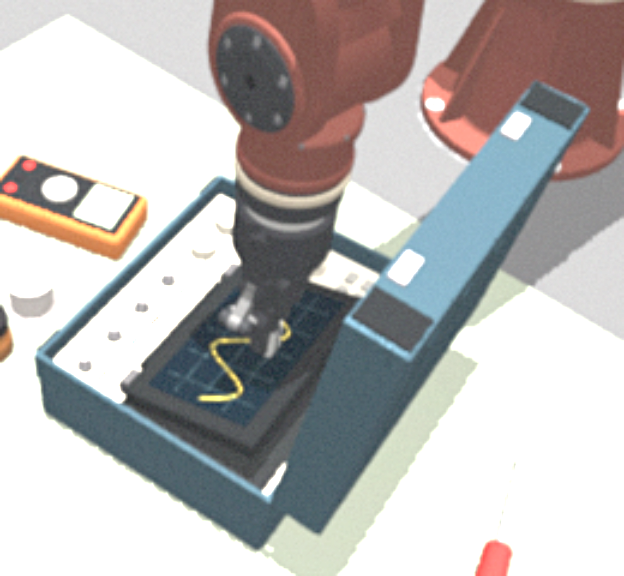

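The display is nearly flat, with the fingertip on the screen at about (268,350) and well clear of the lid. Next I lower slowly onto the stop.

Request:
{"name": "send_rows", "arguments": {
  "commands": [
    [0,0,-0.025,0,0,0,-1],
    [0,0,-0.025,0,0,0,-1],
    [0,0,-0.015,0,0,0,-1],
    [0,0,-0.01,0,0,0,-1],
    [0,0,-0.01,0,0,0,-1],
    [0,0,-0.005,0,0,0,-1],
    [0,0,0,0,0,0,-1],
    [0,0,0,0,0,0,-1]
  ]
}}

```text
clock: 2.82
eef_pos: [583.0, 50.8, 96.2]
eef_rot: [0.664, 0.747, -0.0, 0.0]
ft_force: [-0.2, -0.5, -0.1]
finger_gap: 0.3
```

Request:
{"name": "send_rows", "arguments": {
  "commands": [
    [0,0,-0.005,0,0,0,-1],
    [0,0,-0.005,0,0,0,-1],
    [0,0,-0.005,0,0,0,-1],
    [0,0,-0.005,0,0,0,-1],
    [0,0,0,0,0,0,-1],
    [0,0,0,0,0,0,-1],
    [0,0,0,0,0,0,-1],
    [0,0,0,0,0,0,-1]
  ]
}}

```text
clock: 3.48
eef_pos: [583.0, 50.9, 92.2]
eef_rot: [0.664, 0.747, -0.0, 0.0]
ft_force: [-0.7, -0.5, -1.2]
finger_gap: -0.1
```

Request:
{"name": "send_rows", "arguments": {
  "commands": [
    [0,0,-0.004,0,0,0,-1],
    [0,0,0,0,0,0,-1],
    [0,0,-0.004,0,0,0,-1],
    [0,0,0,0,0,0,-1],
    [0,0,0,0,0,0,-1],
    [0,0,0,0,0,0,-1],
    [0,0,0,0,0,0,-1],
    [0,0,0,0,0,0,-1]
  ]
}}

```text
clock: 4.15
eef_pos: [583.1, 50.9, 92.0]
eef_rot: [0.664, 0.748, 0.0, 0.0]
ft_force: [-5.1, 0.2, 10.4]
finger_gap: -0.1
```

Request:
{"name": "send_rows", "arguments": {
  "commands": [
    [0,0,-0.004,0,0,0,-1],
    [0,0,0,0,0,0,-1],
    [0,0,0,0,0,0,-1],
    [0,0,0,0,0,0,-1],
    [0,0,0.004,0,0,0,-1],
    [0,0,0.05,0,0,0,-1],
    [0,0,0.15,0,0,0,-1],
    [0,0,0.2,0,0,0,-1]
  ]
}}

```text
clock: 4.82
eef_pos: [580.9, 51.2, 168.8]
eef_rot: [0.664, 0.747, -0.002, -0.002]
ft_force: [0.4, -0.2, -0.4]
finger_gap: -0.1
```

Request:
{"name": "send_rows", "arguments": {
  "commands": [
    [-0.02,-0.03,0.18,0,0,0,-1],
    [-0.02,-0.04,0.18,0,0,0,-1],
    [-0.02,-0.04,0.18,0,0,0,-1],
    [-0.02,-0.04,0.18,0,0,0,-1],
    [-0.02,0,0.18,0,0,0,-1],
    [-0.02,0,0.18,0,0,0,-1],
    [-0.02,0,0.15,0,0,0,-1],
    [0,0,0,0,0,0,-1]
  ]
}}

```text
clock: 5.48
eef_pos: [555.1, 20.8, 424.0]
eef_rot: [0.664, 0.747, 0.002, 0.004]
ft_force: [0.3, 0.1, 0.6]
finger_gap: 0.2
```

```bash
python3 - <<'E'
from workcell import eyes,sensors
import cv2
print(sensors.get_obs()["joint_positions"].round(2))
im=[cv2.convertScaleAbs(eyes.get_image(n)["image"],alpha=1.6,beta=10) for n in("scene","side")]
cv2.imwrite("pics/both2.png",cv2.resize(cv2.hconcat(im),(800,300),interpolation=cv2.INTER_AREA))
E
```

```text
[-0.2   0.11  0.46  1.92 -0.    1.26]
```

View pics/both2.png

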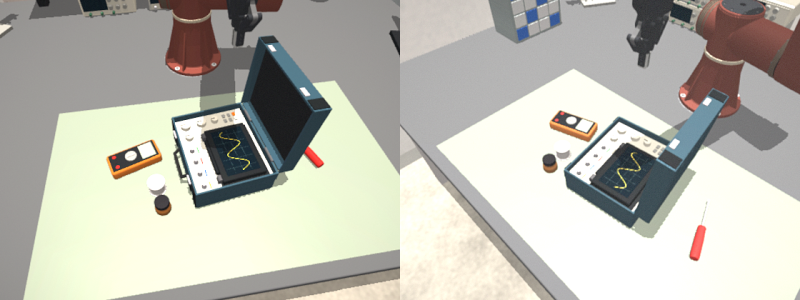

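Request:
{"name": "send_rows", "arguments": {
  "commands": [
    [-0.02,0.1,0,0,0,0,-1],
    [-0.02,0.18,0,0,0,0,-1],
    [-0.03,0.19,0,0,0,0,-1],
    [-0.03,0.19,0,0,0,0,-1],
    [-0.03,0.19,0,0,0,0,-1],
    [-0.02,0.19,0,0,0,0,-1],
    [0,0.19,0,0,0,0,-1],
    [0,0.05,0,0,0,0,-1]
  ]
}}

```text
clock: 6.25
eef_pos: [523.6, 281.5, 414.9]
eef_rot: [0.663, 0.749, -0.001, -0.001]
ft_force: [-0.4, 0.4, -0.1]
finger_gap: -0.1
```

```bash
python3 - <<'E'
from workcell import sensors
o=sensors.get_obs();print(o["joint_positions"].round(2),o["eef_pos"].round(1))
E
```

```text
[0.27 0.24 0.59 1.93 0.   1.72] [523.6 281.5 414.9]
```

Request:
{"name": "send_rows", "arguments": {
  "commands": [
    [0,0,-0.12,0,0,0,-1],
    [0,0,-0.15,0,0,0,-1],
    [0,0,-0.15,0,0,0,-1],
    [0,0,-0.12,0,0,0,-1],
    [0,0,-0.07,0,0,0,-1],
    [0,0,0,0,0,0,-1],
    [0,0,0,0,0,0,-1],
    [0,0,0,0,0,0,-1]
  ]
}}

```text
clock: 6.92
eef_pos: [525.2, 276.9, 295.6]
eef_rot: [0.664, 0.747, 0.0, 0.0]
ft_force: [-0.1, -0.4, 0.7]
finger_gap: -0.3
```

```bash
python3 - <<'E'
from workcell import eyes
import cv2
im=[cv2.convertScaleAbs(eyes.get_image(n)["image"],alpha=1.6,beta=10) for n in("scene","side")]
cv2.imwrite("pics/both3.png",cv2.resize(cv2.hconcat([im[0][:,140:],im[1][:,140:]]),(800,400),interpolation=cv2.INTER_AREA))
E
```

```text
(no output)
```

View pics/both3.png

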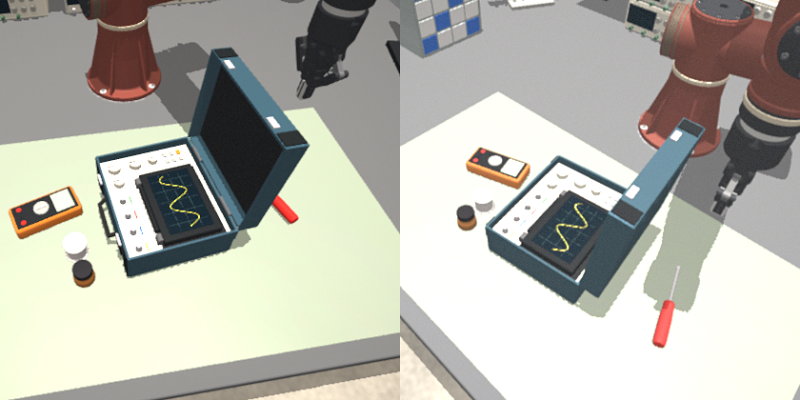

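Request:
{"name": "send_rows", "arguments": {
  "commands": [
    [0.01,-0.08,0,0,0,0,-1],
    [0.01,-0.08,0,0,0,0,-1],
    [0.01,-0.06,0,0,0,0,-1],
    [0.005,-0.03,0,0,0,0,-1],
    [0,-0.03,0,0,0,0,-1],
    [0.005,-0.03,0,0,0,0,-1],
    [0,-0.03,0.005,0,0,0,-1],
    [0.005,-0.03,0.005,0,0,0,-1]
  ]
}}

```text
clock: 7.68
eef_pos: [533.9, 202.8, 296.9]
eef_rot: [0.664, 0.748, 0.0, -0.0]
ft_force: [-0.4, 2.5, -0.9]
finger_gap: -0.1
```

Request:
{"name": "send_rows", "arguments": {
  "commands": [
    [0.005,-0.035,0.005,0,0,0,-1],
    [0,-0.035,0.01,0,0,0,-1],
    [0.005,-0.035,0.005,0,0,0,-1],
    [0,-0.035,0.005,0,0,0,-1],
    [0.005,-0.035,0.005,0,0,0,-1],
    [0.005,-0.035,0.005,0,0,0,-1],
    [0,-0.035,0.005,0,0,0,-1],
    [0.005,-0.035,0,0,0,0,-1]
  ]
}}

```text
clock: 8.35
eef_pos: [539.5, 147.7, 305.8]
eef_rot: [0.664, 0.748, 0.002, 0.0]
ft_force: [1.0, 6.3, 5.7]
finger_gap: -0.0
```

Request:
{"name": "send_rows", "arguments": {
  "commands": [
    [0.005,-0.045,0,0,0,0,-1],
    [0.005,-0.045,-0.005,0,0,0,-1],
    [0.005,-0.045,-0.005,0,0,0,-1],
    [0.005,-0.045,-0.005,0,0,0,-1],
    [0.005,-0.045,-0.01,0,0,0,-1],
    [0.005,-0.045,-0.01,0,0,0,-1],
    [0.005,-0.045,-0.01,0,0,0,-1],
    [0.005,-0.045,-0.01,0,0,0,-1]
  ]
}}

```text
clock: 9.02
eef_pos: [547.7, 75.1, 294.7]
eef_rot: [0.664, 0.748, 0.001, 0.001]
ft_force: [3.3, 5.1, 2.1]
finger_gap: -0.4
```

Path to (550,39,281), then (553,8,261).

Request:
{"name": "send_rows", "arguments": {
  "commands": [
    [0.005,-0.045,-0.015,0,0,0,-1],
    [0.005,-0.045,-0.015,0,0,0,-1],
    [0.005,-0.045,-0.018,0,0,0,-1],
    [0.005,-0.045,-0.02,0,0,0,-1],
    [0.005,-0.04,-0.022,0,0,0,-1],
    [0.005,-0.04,-0.025,0,0,0,-1],
    [0,-0.04,-0.025,0,0,0,-1],
    [0,-0.04,-0.028,0,0,0,-1]
  ]
}}

```text
clock: 9.68
eef_pos: [553.1, 6.2, 259.7]
eef_rot: [0.664, 0.748, -0.0, 0.0]
ft_force: [1.8, 2.7, 2.0]
finger_gap: 0.3
```

Next to (556,-18,236), (559,-40,207).

Request:
{"name": "send_rows", "arguments": {
  "commands": [
    [0.005,-0.035,-0.03,0,0,0,-1],
    [0.005,-0.033,-0.032,0,0,0,-1],
    [0,-0.03,-0.034,0,0,0,-1],
    [0.005,-0.03,-0.036,0,0,0,-1],
    [0.005,-0.028,-0.036,0,0,0,-1],
    [0,-0.026,-0.036,0,0,0,-1],
    [0.005,-0.024,-0.036,0,0,0,-1],
    [0,-0.022,-0.036,0,0,0,-1]
  ]
}}

```text
clock: 10.35
eef_pos: [558.1, -39.1, 204.1]
eef_rot: [0.664, 0.747, -0.0, 0.0]
ft_force: [0.7, -1.0, 4.4]
finger_gap: -0.1
```

Then to about z=165, slowing.

Request:
{"name": "send_rows", "arguments": {
  "commands": [
    [0.005,-0.018,-0.035,0,0,0,-1],
    [0,-0.016,-0.035,0,0,0,-1],
    [0.005,-0.014,-0.03,0,0,0,-1],
    [0,-0.012,-0.03,0,0,0,-1],
    [0.005,-0.01,-0.025,0,0,0,-1],
    [0,-0.01,-0.025,0,0,0,-1],
    [0,-0.008,-0.02,0,0,0,-1],
    [0,-0.006,-0.02,0,0,0,-1]
  ]
}}

```text
clock: 11.02
eef_pos: [561.2, -57.4, 160.6]
eef_rot: [0.664, 0.748, 0.0, 0.0]
ft_force: [0.9, 0.1, 2.5]
finger_gap: -0.1
```

Request:
{"name": "send_rows", "arguments": {
  "commands": [
    [0,-0.005,-0.02,0,0,0,-1],
    [0,-0.005,-0.015,0,0,0,-1],
    [0,-0.005,-0.015,0,0,0,-1],
    [0,0,-0.01,0,0,0,-1],
    [0,0,-0.01,0,0,0,-1],
    [0,0,-0.005,0,0,0,-1],
    [0,0,0,0,0,0,-1],
    [0,0,0,0,0,0,-1]
  ]
}}

```text
clock: 11.68
eef_pos: [560.7, -60.1, 145.6]
eef_rot: [0.664, 0.748, -0.0, -0.0]
ft_force: [-0.7, 0.4, -0.0]
finger_gap: -0.1
```

Request:
{"name": "send_rows", "arguments": {
  "commands": [
    [0,0,-0.006,0,0,0,-1],
    [0,0,-0.006,0,0,0,-1],
    [0,0,-0.006,0,0,0,-1],
    [0,0,-0.005,0,0,0,-1],
    [0,0,-0.004,0,0,0,-1],
    [0,0,0,0,0,0,-1],
    [0,0,0,0,0,0,-1],
    [0,0,0,0,0,0,-1]
  ]
}}

```text
clock: 12.35
eef_pos: [561.0, -60.2, 140.4]
eef_rot: [0.664, 0.748, 0.0, -0.0]
ft_force: [0.8, -0.0, 0.8]
finger_gap: -0.1
```

Request:
{"name": "send_rows", "arguments": {
  "commands": [
    [0,0,-0.005,0,0,0,-1],
    [0,0,0,0,0,0,-1],
    [0,0,-0.005,0,0,0,-1],
    [0,0,0,0,0,0,-1],
    [0,0,-0.003,0,0,0,-1],
    [0,0,0,0,0,0,-1],
    [0,0,0,0,0,0,-1],
    [0,0,0,0,0,0,-1]
  ]
}}

```text
clock: 13.02
eef_pos: [561.1, -60.3, 140.0]
eef_rot: [0.664, 0.748, 0.0, 0.001]
ft_force: [-6.6, 1.3, 16.9]
finger_gap: 0.3
```

Request:
{"name": "send_rows", "arguments": {
  "commands": [
    [0,0,-0.005,0,0,0,-1],
    [0,0,0,0,0,0,-1],
    [0,0,0,0,0,0,-1],
    [0,0,0,0,0,0,-1],
    [0,0,0,0,0,0,-1],
    [0,0,0,0,0,0,-1],
    [0,0,0,0,0,0,-1],
    [0,0,0,0,0,0,-1]
  ]
}}

```text
clock: 13.68
eef_pos: [561.2, -60.3, 139.9]
eef_rot: [0.664, 0.748, 0.0, 0.001]
ft_force: [-9.9, 2.8, 23.9]
finger_gap: 0.4
```

Request:
{"name": "send_rows", "arguments": {
  "commands": [
    [0,0,0.01,0,0,0,-1],
    [0,0,0.05,0,0,0,-1],
    [0,0,0.15,0,0,0,-1],
    [0,0,0.18,0,0,0,-1],
    [0,0,0.18,0,0,0,-1],
    [0,0,0.18,0,0,0,-1],
    [0,0,0.1,0,0,0,-1],
    [0,0,0,0,0,0,-1]
  ]
}}

```text
clock: 14.35
eef_pos: [562.3, -60.8, 312.6]
eef_rot: [0.664, 0.748, 0.001, 0.003]
ft_force: [-0.1, -0.5, -0.7]
finger_gap: 0.1
```

```bash
python3 - <<'E'
from workcell import eyes
from geo import *
import cv2
p=np.load("fit.npy"); im=[]
for n in("scene","side"):
    a=cv2.convertScaleAbs(eyes.get_image(n)["image"],alpha=1.6,beta=10)
    for y in(-145,145):
        for r in(0,240):
            u=proj(n,world(p,lid(0,r,45,y))); cv2.circle(a,tuple(int(v) for v in u.round()),3,(0,0,255),1)
    im.append(a[:,60:480])
cv2.imwrite("pics/both4.png",cv2.resize(cv2.hconcat(im),(800,400)))
E
```

```text
(no output)
```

View pics/both4.png

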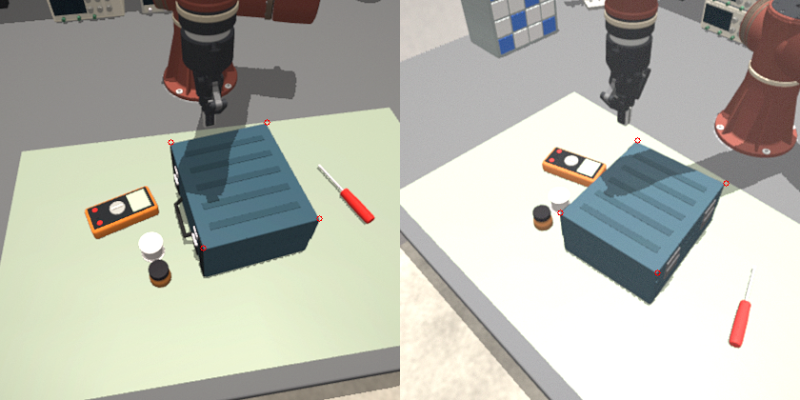

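The lid is shut, with its corners on the predicted marks, and nothing else on the bench has moved. Handing in.

```bash
python3 -c "
from workcell import manip
print(manip.sign_off())"
```

```text
the job is handed in; nothing more can be done
None
```

The test set is closed up. I folded the display flat first, then swung the lid over from behind and pressed it shut, and handed the job in at about 14.4 s of the 58 s allowed.

- **Display:** it stopped rigidly at 92.0 mm, which is its expected flat height. The last force read there was 10 N. I then pressed about 1 mm further without taking a reading.
- **Lid:** it stopped at 140 mm, its shut height, with about 26 N at the wrist. After backing off, the final picture shows it shut, with its corners within a few pixels of where a shut lid should appear.
- **Everything else:** by eye, the multimeter, spool, jar and screwdriver are where they started. The arm ended clear above the case, touching nothing.
- **Disagreements:** the position fit from the pictures was off by up to 4 pixels. One display corner was off by about 12 pixels, probably because I misread it. Neither affected the result, because both stops were found by contact. I read forces only at the end of each move, so brief peaks in between were not checked.

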